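Take the stack of wooden lids apart and close each vessel with its own

ROBOT

A 7-joint arm with a two-finger parallel gripper is mounted at the origin on a cart in front of the work surface, level with it; the furniture and walls round the work are solid. World frame = base frame: x ahead of the robot, y to its left, z up, the work surface at z = 0. Lengths are in m, angles in rad, forces in N, time in s.
With the tool pointing down it reaches from about 0.4 to 0.85 m from the base axis. Payload 10.4 kg.
Tool frame: the origin (TCP) lies midway between the tips of the shut fingers; the grasp point (between the pads) lies 19 mm behind it; z points along the fingers, x is the direction in which the jaws open and shut, and the axes are right-handed (so a half turn about z gives the same grasp; the last joint's range is limited). The gripper opens to 85 mm and grips with 20 to 120 N. Pads are 22 mm wide; open, the fingers measure 114 mm over their backs; the gripper's body (76 mm by 85 mm) begins 54 mm behind the grasp point. The pads swing forward as they close: fully open they stand 13 mm farther back than shut.
Start: joints at [1.124, 0.332, -0.065, 1.46, 0.022, 1.35, -0.088], TCP at [0.257, -0.57, 0.231] pointing down, gripper open.
Joint ranges: [-2.6, 2.6], [-0.5, 2.12], [-1.47, 1.34], [0.16, 2.42], [-1.27, 4.41], [0.06, 2.06], [-2.6, 2.6]. Speed limits (rad/s): [2.22, 2.22, 2.79, 2.79, 3.14, 3.14, 3.14].

INTERFACE

Orientations are given as a unit quaternion [x, y, z, w].
In Python, from workcell import telemetry, eyes, order gives the robot as it stands.
- The arm moves only by the tool servo_tool, never from a script. Its argument "deltas" is a list of rows, each a list of 3 entries, a list of its own where there are three numbers: the shift along the tool's x, y, z in cm, then the turn about the tool's z in rad, then the finger opening in cm, from 0 to 8.54. A call has 1 to 12 rows; each row shifts and turns the pose as measured when the row begins, along the tool's axes as they then stand; what a row does not reach is not made up. A row lasts 1/12 s, in which the tool goes at most 41.7 mm and 7.16 degrees, less where a joint would pass 70% of its speed; a pose out of reach is approached as far as the arm can. A call is refused whole if a number of a shift passes 4.17 or a number of a turn 0.125, either way. A call with a gripper value outside its range is refused whole. The fingers move at their own pace and stop on an object; "force" is the grip in N (left out, the last holds). Time passes only in rows, so rows that do not move let the fingers close. It gives the time, the measured TCP pose, the force and the opening at its end, in the units of the state.
- telemetry.get_obs(): the state, without advancing time (a new reading comes with each control period).
- eyes.camera(name): name is "scene" or "top"; returns (picture, depth): 400x640x3 uint8, blue, green, red; 400x640 float32, m along the optical axis (not along the pixel's ray), 0 where there is no reading.
- eyes.calibration(name): a dict with "fx", "fy", "cx", "cy" (pixels), "distortion" ([k1, k2, p1, p2, k3] as OpenCV has them; the pictures are not rectified), "rvec" (rotation vector, rad) and "tvec" (3), from world to camera coordinates, as OpenCV has them. Camera axes: x right, y down, z forward; pixel columns grow to the right and rows downward; lengths in m; the calibration is good to about 2 mm. A picture is of the moment at which its call begins. calibration takes no time and is no camera call.
- order.hand_in(): hands the job in, once; it reports no verdict.
The state is a dict: "clock": time; "joint_pos": joint angles; "joint_velocities": joint speeds; "tau": joint torques, N m; "position": TCP position; "ee_rot": TCP orientation; "ft_force": force on the tool from outside, world axes, zero at the start; "torque": the same for the moment, N m; "grip_width": opening from 0.0 (shut) to 1.0 (fully open).
Only numpy, scipy, OpenCV 4.12 (cv2) and the standard library are available. Lean on these libraries where they do the work, as an engineer would, in place of code of your own. Each camera call takes 0.05 s, during which the arm holds its last target. There are 200 camera calls.

TASK

Three wooden lids are stacked on the worktop, and the bowl, the mug and the square dish stand open around them. Put each lid on the vessel it belongs to, so that its spigot is in the mouth and the lid lies flat on the rim, the square lid turned square with its dish. Leave the vessels upright and where they stand, and do not disturb the spice jar and the egg timer.

Things in the scene. Friction and masses are not known exactly. Their poses are not given: they have to be found in the camera images.
- bowl_lid: Lid of the bowl, loose, about 0.12 kg: round light wood plate, 132 mm diameter, with a hollow round spigot below (68 outer, 60 inner diameter). Lowest of the stack, stands on its spigot on the worktop. Origin: centre of the spigot's lower edge, z up; plate underside at 22, plate top at 30, knob top at 48 mm. Upright round knob in the middle, 20 mm diameter, 18 mm high.
- dish_lid: Lid of the square dish, loose, about 0.11 kg: square light wood plate, 104 mm, hollow square spigot below (64 outer, 56 inner width). Middle of the stack; each spigot stands over the knob, on the plate below. Origin: centre of the spigot's lower edge, z up; plate underside at 22, plate top at 30, knob top at 48 mm. Upright round knob in the middle, 20 mm diameter, 18 mm high. x, y along the sides.
- mug_lid: Lid of the mug, loose, about 0.08 kg: round light wood plate, 98 mm diameter, with a hollow round spigot below (42 outer, 34 inner diameter). Top of the stack. Origin: centre of the spigot's lower edge, z up; plate underside at 22, plate top at 30, knob top at 48 mm. Upright round knob in the middle, 20 mm diameter, 18 mm high.
- bowl_rim (a point): Centre of the mouth of the open bowl (loose, green outside, white inside, round, 120 mm in diameter, 61 mm high), level with its rim, 61 mm above its foot. z up.
- mug_rim (a point): Centre of the mouth of the open mug (loose, green above and white below, 86 mm in diameter, 99 mm high, with one handle), level with its rim, 99 mm above its foot. z up; the handle points to -y of this frame and reaches 78 mm from the centre.
- dish_rim (a point): Centre of the mouth of the open square dish (loose, white ceramic, 92 x 92 mm, 60 mm high, walls 5 mm), level with its rim, 60 mm above its foot. z up, x and y parallel to the sides.
- spice_jar: Bystander: loose spice jar with a dark cap, 41 mm in diameter, 105 mm high, standing behind the work. Origin at the centre of its underside.
- timer: Bystander: loose red and white egg timer, 65 mm in diameter, 52 mm high, standing behind the work. Origin at the centre of its underside.

How it is judged:
At the end, for the whole second after the job is handed in: Each lid lies on its own vessel: centres within 15 mm, spigot edge 18 to 26 mm below the rim, lid and vessel upright within 0.1 rad, at rest; the square lid parallel to its dish within 0.2 rad; no vessel's mouth more than 40 mm from where it was at the start (horizontal distance between bowl_lid and bowl_rim below 0.015 m and z of bowl_lid in the frame of bowl_rim between -0.026 and -0.018 m and angle between each of bowl_lid, bowl_rim, mug_lid, mug_rim, dish_lid, dish_rim's own z axis and vertical below 0.1 rad and distance of each of bowl_rim, mug_rim, dish_rim from where it was at the start of the episode below 0.04 m and linear speed of each of bowl_lid, mug_lid, dish_lid below 0.02 m/s and angular speed of each of bowl_lid, mug_lid, dish_lid below 0.2 rad/s and horizontal distance between mug_lid and mug_rim below 0.015 m and z of mug_lid in the frame of mug_rim between -0.026 and -0.018 m and horizontal distance between dish_lid and dish_rim below 0.015 m and z of dish_lid in the frame of dish_rim between -0.026 and -0.018 m and (angle between the x axis of dish_lid and the x axis of dish_rim, either way round below 0.2 rad or angle between the x axis of dish_lid and the y axis of dish_rim, either way round below 0.2 rad)); the robot touches nothing.
It fails at once if The spice jar or the egg timer is pushed more than 30 mm from its place (distance of any of spice_jar, timer from where it was at the start of the episode above 0.03 m).
It fails at once if The bowl, mug or dish is tipped over (more than 0.6 rad) (angle between any of bowl_rim, mug_rim, dish_rim's own z axis and vertical above 0.6 rad).
It also fails if it takes over 83 s, if anything falls off the work surface, if the arm or the gripper's body presses on something with over 40 N, if the wrist force passes 120 N, or if a joint passes its speed limit or range.

## Working session

There is one attempt and no reset: what is moved stays moved. The work goes in short steps, Python scripts to look and compute and a tool call to move; the robot and the scene stay as the last step left them, time stands still between calls to the robot, and variables do not carry over. Pictures are saved under pics/ and viewed, about 12 in all and at most 16, crops included, and the job is handed in when it is done.

Besides the shell and the picture viewer there is one more tool, called after "Request:" as name(argument=value, ...), one argument or row to a line, values as JSON. servo_tool: Moves the arm, as the interface text tells. Its arguments: {"type":"object","properties":{"deltas":{"type":"array"},"force":{"type":"number"}},"required":["deltas"]}

```bash
mkdir -p pics; cat > h.py <<'E'
import numpy as np, cv2
from workcell import telemetry, eyes, order
from scipy.spatial.transform import Rotation as Rn
def cal(n):
    c=eyes.calibration(n); K=np.array([[c['fx'],0,c['cx']],[0,c['fy'],c['cy']],[0,0,1.]])
    R=cv2.Rodrigues(np.array(c['rvec'],float))[0]; return K,np.array(c['distortion'],float),R,np.array(c['tvec'],float).ravel()
def cast(n,uv,z):
    K,d,R,t=cal(n); p=cv2.undistortPoints(np.array(uv,float).reshape(-1,1,2),K,d).reshape(-1,2)
    r=np.c_[p,np.ones(len(p))]@R; o=-R.T@t
    return o+r*((z-o[2])/r[:,2])[:,None]
def cloud(n,depth):
    K,d,R,t=cal(n); h,w=depth.shape; g=np.stack(np.meshgrid(np.arange(w),np.arange(h)),-1).reshape(-1,1,2).astype(float)
    p=cv2.undistortPoints(g,K,d).reshape(-1,2); P=np.c_[p,np.ones(len(p))]*depth.reshape(-1,1)
    return ((P-t)@R).reshape(h,w,3)
E
python3 - <<'E'
from h import *
for n in ('scene','top'):
    im,d=eyes.camera(n); cv2.imwrite(f'pics/{n}0.png',im); np.savez(f'{n}0.npz',im=im,d=d)
    K,dd,R,t=cal(n); print(n,K[0,0],dd,-R.T@t)
s=telemetry.get_obs(); print(s['position'],s['ee_rot'],s['clock'],s['ft_force'])
print(Rn.from_quat(s['ee_rot']).as_matrix().round(3))
E
```

```text
scene 423.3652961632366 [0.02177962 0.         0.         0.         0.        ] [0.0636271  0.2831903  0.76298859]
top 450.6411246025487 [-0.00745521  0.          0.          0.          0.        ] [ 0.37143486 -0.03511134  1.1307367 ]
[ 0.25689767 -0.5694163   0.23061253] [ 8.40017737e-01 -5.42558592e-01 -5.28107705e-04 -3.11199772e-04] 0.1 [ 0.34057859  1.09481494 -0.05076084]
[[ 0.411 -0.912 -0.001]
 [-0.912 -0.411  0.001]
 [-0.001  0.    -1.   ]]
```

View pics/scene0.png

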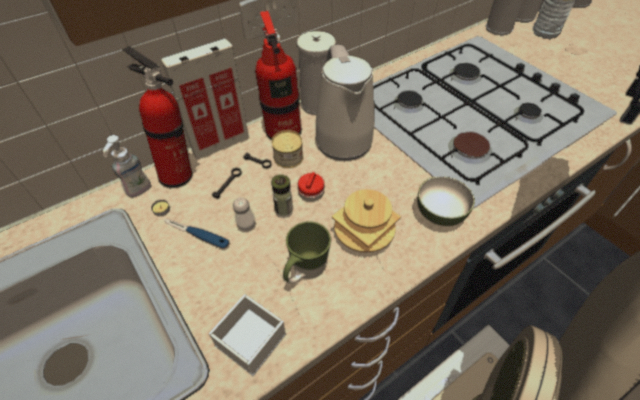

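View pics/top0.png

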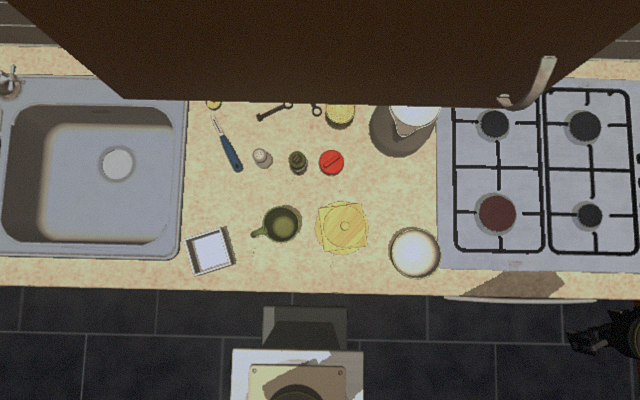

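The scene picture shows the stack at about (370,220), the bowl at (445,200), the mug at (308,245) with its handle to the lower left, and the dish at (248,333). In the top picture they are at (343,227), (414,252), (282,224) and (211,251). The jar and timer are behind, at (298,162) and (331,162).

```bash
cat > m.py <<'E'
from h import *
import sys
def seg(n,d,c,zlo,zhi,r):
    P=cloud(n,d); m=(d>0)&(P[...,2]>zlo)&(P[...,2]<zhi)&(np.hypot(P[...,0]-c[0],P[...,1]-c[1])<r); return P,m
def rep(name,n,d,c,z,r,tol=.008,sq=False):
    P,m=seg(n,d,c,z-tol,z+tol,r); v,u=np.nonzero(m)
    if len(u)<8: print(name,n,'few',len(u)); return
    uv=np.c_[u,v].astype(np.float32); h=cv2.convexHull(uv).reshape(-1,2)
    w=cast(n,h,z)[:,:2].astype(np.float32)*1000
    (x,y),rad=cv2.minEnclosingCircle(w); rect=cv2.minAreaRect(w)
    print(name,n,len(u),'circ',round(x,1),round(y,1),'r',round(rad,1),'rect',np.round(rect[0],1),np.round(rect[1],1),round(rect[2],1),'z',np.round(P[m][:,2].mean()*1000,1))
E
python3 - <<'E'
from m import *
C={'stack':((370,220),(343,227)),'bowl':((445,200),(414,252)),'mug':((308,245),(282,224)),'dish':((248,333),(211,251)),'jar':((281,195),(298,162)),'timer':((312,185),(331,162))}
for k,(a,b) in C.items(): print(k,cast('scene',[a],.06).round(3),cast('top',[b],.06).round(3))
for n in ('scene','top'):
    d=np.load(n+'0.npz')['d']
    for k,z,r in (('bowl',.061,.08),('mug',.099,.09),('dish',.060,.085),('stack',.030,.09),('stack',.052,.09),('stack',.074,.08),('stack',.092,.04)):
        c=cast('top',[C[k][1]],z)[0]; rep(k+str(z),n,d,c,z,r)
    for k,z in (('jar',.105),('timer',.052)):
        rep(k,n,d,cast('top',[C[k][1]],z)[0],z,.05)
    P=cloud(n,d)
    if n=='top':
        for y in range(20,110,10): print(y,P[y,300].round(2),P[y,200].round(2))
E
```

```text
stack [[ 0.435 -0.099  0.06 ]] [[ 0.449 -0.102  0.06 ]]
bowl [[ 0.383 -0.264  0.06 ]] [[ 0.394 -0.271  0.06 ]]
mug [[0.459 0.04  0.06 ]] [[0.452 0.044 0.06 ]]
dish [[0.371 0.223 0.06 ]] [[0.384 0.209 0.06 ]]
jar [[0.6   0.015 0.06 ]] [[0.604 0.01  0.06 ]]
timer [[ 0.584 -0.056  0.06 ]] [[ 0.606 -0.07   0.06 ]]
bowl0.061 scene 399 circ 387.1 -269.5 r 62.2 rect [ 385.8 -269.7] [120.7 120.4] 54.4 z 57.7
mug0.099 scene 467 circ 441.9 57.0 r 54.5 rect [440.9  49.8] [83.5 96.9] 57.7 z 96.0
dish0.06 scene 779 circ 381.1 221.4 r 64.1 rect [380.6 221. ] [95.4 93.2] 19.2 z 58.5
stack0.03 scene 774 circ 444.1 -95.4 r 65.6 rect [422.4 -78. ] [130.5  73.8] 52.0 z 29.1
stack0.052 scene 589 circ 447.6 -100.0 r 71.9 rect [ 450.  -101.3] [106.2 107.1] 9.1 z 58.3
stack0.074 scene few 3
stack0.092 scene 876 circ 444.8 -98.6 r 40.1 rect [444.5 -98.6] [77.2 77.9] 52.3 z 89.8
jar scene 256 circ 595.2 14.4 r 22.6 rect [595.2  14.6] [39.6 42.4] 57.3 z 104.2
timer scene 79 circ 603.0 -69.0 r 24.7 rect [605.  -67.4] [11.4 49.1] 38.0 z 49.5
bowl0.061 top 262 circ 391.1 -274.6 r 60.8 rect [ 391.9 -275.1] [117.4
[... 289 characters left out ...]
93 circ 450.3 -100.4 r 71.5 rect [ 450.  -100.3] [104.6 104.5] 9.3 z 58.2
stack0.074 top few 2
stack0.092 top 878 circ 446.3 -99.6 r 39.8 rect [446.4 -99.2] [78.3 77.7] 27.8 z 89.7
jar top 248 circ 599.3 12.1 r 20.8 rect [599.6  11.9] [39.9 39.8] 47.1 z 105.1
timer top 86 circ 607.5 -69.6 r 25.0 rect [610.4 -68. ] [45.3 32.9] 87.3 z 49.9
20 [ 0.6  -0.02  0.73] [0.6  0.08 0.72]
30 [ 0.37 -0.04  1.13] [0.6  0.09 0.7 ]
40 [ 0.6  -0.01  0.69] [0.6  0.09 0.68]
50 [ 0.6  -0.01  0.66] [0.6  0.1  0.66]
60 [ 0.6  -0.01  0.64] [0.6  0.1  0.63]
70 [ 0.6  -0.01  0.61] [0.6  0.11 0.6 ]
80 [ 0.6  -0.01  0.58] [0.6  0.12 0.57]
90 [ 0.6  -0.01  0.54] [0.6  0.13 0.54]
100 [ 0.6  -0.01  0.51] [0.6  0.14 0.5 ]
```

Request:
servo_tool(
  deltas=[
    [[0,0,0],-0.096,4.5],
    [[0,0,0],-0.096,4.5],
    [[0,0,0],-0.096,4.5],
    [[0,0,0],-0.096,4.5],
    [[0,0,0],-0.096,4.5],
    [[0,0,0],-0.096,4.5],
    [[0,0,0],-0.096,4.5],
    [[0,0,0],-0.096,4.5],
    [[0,0,0],-0.096,4.5],
    [[0,0,0],-0.096,4.5],
    [[0,0,0],-0.096,4.5],
    [[0,0,0],-0.096,4.5],
  ],
  force=40,
)

```text
clock: 1.1
position: [0.2556, -0.5666, 0.2244]
ee_rot: [1.0, 0.029, -0.003, -0.006]
ft_force: [0.6, 0.5, -0.8]
grip_width: 0.53
```

```bash
python3 - <<'E'
from h import *
from scipy.optimize import least_squares
for n in ('scene','top'):
    d=np.load(n+'0.npz')['d']; P=cloud(n,d)
    m=(d>0)&(abs(P[...,2]-.099)<.006)&(np.hypot(P[...,0]-.45,P[...,1]-.047)<.06)
    v,u=np.nonzero(m); h=cv2.convexHull(np.c_[u,v].astype(np.float32)).reshape(-1,2); w=cast(n,h,.099)[:,:2]*1000
    f=least_squares(lambda c:np.hypot(w[:,0]-c[0],w[:,1]-c[1])-c[2],[450,47,43],loss='soft_l1',f_scale=1).x
    print('mug',n,f.round(1))
    m=(d>0)&(P[...,2]>.097)&(P[...,2]<.12)&(np.hypot(P[...,0]-.447,P[...,1]+.099)<.03)
    print('knob',n,m.sum(),P[m].mean(0).round(4))
E
```

```text
mug scene [445.7  46.9  43.5]
knob scene 85 [ 0.4451 -0.0988  0.1054]
mug top [448.7  45.   42.8]
knob top 58 [ 0.4488 -0.1012  0.1075]
```

Request:
servo_tool(
  deltas=[
    [[1.4,-3.6,0],0.058,4.5],
    [[1.4,-3.6,0],0,4.5],
    [[1.4,-3.6,0],0,4.5],
    [[1.4,-3.6,0],0,4.5],
    [[1.4,-3.6,0],0,4.5],
    [[1.4,-3.6,0],0,4.5],
    [[1.4,-3.6,0],0,4.5],
    [[1.4,-3.6,0],0,4.5],
    [[1.4,-3.6,0],0,4.5],
    [[1.4,-3.6,0],0,4.5],
    [[1.4,-3.6,0],0,4.5],
    [[1.4,-3.6,0],0,4.5],
  ],
)

```text
clock: 2.1
position: [0.4169, -0.1203, 0.2219]
ee_rot: [1.0, -0.003, -0.007, -0.007]
ft_force: [0.9, -0.6, 0.6]
grip_width: 0.526
```

Request:
servo_tool(
  deltas=[
    [[1.5,-1.0,0],0,4.5],
    [[1.0,-0.6,1.5],0,4.5],
    [[0.3,0,2],0,4.5],
    [[0,0,2],0,4.5],
    [[0,0,2],0,4.5],
    [[0,0,1],0,4.5],
    [[0,0,0],0,4.5],
    [[0,0,0],0,4.5],
  ],
)

```text
clock: 2.77
position: [0.4476, -0.0904, 0.1346]
ee_rot: [1.0, 0.005, -0.006, -0.007]
ft_force: [-0.7, 0.5, 0.3]
grip_width: 0.526
```

```bash
python3 - <<'E'
from h import *
im,d=eyes.camera('scene'); cv2.imwrite('pics/s1.png',cv2.resize(im[120:320,200:500],None,fx=2.5,fy=2.5))
s=telemetry.get_obs(); print(s['position'],s['joint_pos'],s['grip_width'])
E
```

```text
[ 0.44771755 -0.09054828  0.13478268] [ 0.77003352  0.10609253 -0.6856046   1.96643241  0.06084831  1.10628486
  0.06981743] 0.5269021441690365
```

View pics/s1.png

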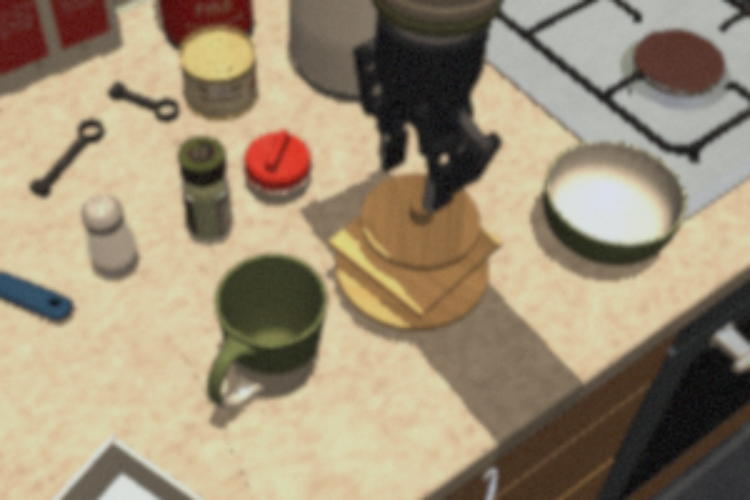

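The fingers straddle the knob, which is at about (425,215) in the crop. They sit about 1 cm too far to +y.

Request:
servo_tool(
  deltas=[
    [[0,0.8,0],0,4.5],
    [[0,0.1,1.0],0,4.5],
    [[0,0,1.0],0,4.5],
    [[0,0,1.0],0,4.5],
    [[0,0,0.5],0,4.5],
    [[0,0,0],0,4.5],
    [[0,0,0],0,4.5],
  ],
)

```text
clock: 3.4
position: [0.4488, -0.1017, 0.0987]
ee_rot: [1.0, 0.004, -0.004, -0.006]
ft_force: [0.0, 1.3, 0.2]
grip_width: 0.529
```

Request:
servo_tool(
  deltas=[
    [[0,-0.1,0.5],0,4.5],
    [[0,0,0],0,4.5],
    [[0,0,0],0,1.0],
    [[0,0,0],0,1.0],
    [[0,0,0],0,1.0],
    [[0,0,0],0,1.0],
    [[0,0,0],0,1.0],
    [[0,0,0],0,1.0],
  ],
)

```text
clock: 4.07
position: [0.4492, -0.1001, 0.0939]
ee_rot: [1.0, 0.005, -0.003, -0.006]
ft_force: [-0.0, 0.1, -1.0]
grip_width: 0.212
```

Request:
servo_tool(
  deltas=[
    [[0,0,0],0,1.0],
    [[0,0,0],0,1.0],
    [[0,0,-1],0,1.0],
    [[0,0,-2],0,1.0],
    [[0,0,-2],0,1.0],
    [[0,0,-2],0,1.0],
    [[0,0,0],0,1.0],
  ],
)

```text
clock: 4.65
position: [0.4489, -0.1002, 0.1684]
ee_rot: [1.0, 0.005, -0.004, -0.007]
ft_force: [0.8, 0.7, 0.4]
grip_width: 0.21
```

```bash
python3 - <<'E'
from h import *
im,d=eyes.camera('scene'); cv2.imwrite('pics/s2.png',cv2.resize(im[120:320,200:500],None,fx=2.5,fy=2.5))
s=telemetry.get_obs(); print(s['position'],s['ft_force'],s['grip_width'])
E
```

```text
[ 0.44825895 -0.10018649  0.16689055] [ 0.74778143  0.0217414  -1.90487121] 0.21154459175053125
```

View pics/s2.png

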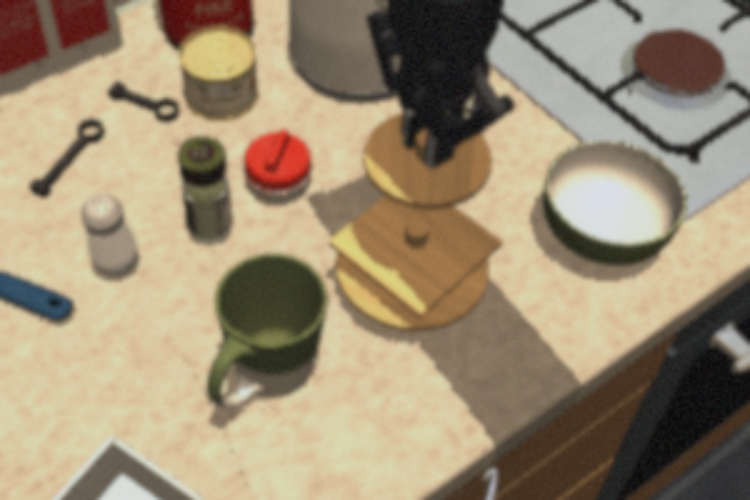

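The mug lid is held level at about (428,158) in the crop. The square lid stays on the stack with its knob at (416,233).

Request:
servo_tool(
  deltas=[
    [[0,-1,-0.5],0,1.0],
    [[0,-2,0],0,1.0],
    [[0,-2.5,0],0,1.0],
    [[0,-2.5,0],0,1.0],
    [[0,-2.5,0],0,1.0],
    [[0,-2,0],0,1.0],
    [[0,-1,0],0,1.0],
    [[0,0,0],0,1.0],
    [[0,0,0],0,1.0],
  ],
)

```text
clock: 5.45
position: [0.4427, 0.0458, 0.1724]
ee_rot: [1.0, 0.005, -0.008, -0.007]
ft_force: [-0.2, 0.4, -1.6]
grip_width: 0.214
```

Request:
servo_tool(
  deltas=[
    [[0.4,0,1.0],0,1.0],
    [[0,0,1.5],0,1.0],
    [[0,0,1.2],0,1.0],
    [[0,0,0.7],0,1.0],
    [[0,0,0],0,1.0],
    [[0,0,0],0,1.0],
  ],
)

```text
clock: 5.95
position: [0.4462, 0.0422, 0.1233]
ee_rot: [1.0, 0.003, -0.009, -0.007]
ft_force: [-0.7, 0.5, -0.6]
grip_width: 0.214
```

Request:
servo_tool(
  deltas=[
    [[0.1,-0.3,0],0,1.0],
    [[0,0,0.4],0,1.0],
    [[0,0,0.4],0,1.0],
    [[0,0,0.3],0,1.0],
    [[0,0,0],0,1.0],
    [[0,0,0],0,1.0],
  ],
)

```text
clock: 6.45
position: [0.4482, 0.0449, 0.1125]
ee_rot: [1.0, 0.002, -0.008, -0.007]
ft_force: [0.6, 0.3, -1.0]
grip_width: 0.215
```

Request:
servo_tool(
  deltas=[
    [[0,0,0.15],0,1.0],
    [[0,0,0.1],0,1.0],
    [[0,0,0],0,1.0],
  ],
)

```text
clock: 6.7
position: [0.4493, 0.0452, 0.1108]
ee_rot: [1.0, 0.002, -0.007, -0.007]
ft_force: [-0.4, -0.8, 1.0]
grip_width: 0.214
```

Request:
servo_tool(
  deltas=[
    [[0,0,0.15],0,1.0],
    [[0,0,0],0,1.0],
  ],
)

```text
clock: 6.87
position: [0.4505, 0.0453, 0.1107]
ee_rot: [1.0, 0.002, -0.006, -0.007]
ft_force: [-0.1, -0.3, 1.0]
grip_width: 0.21
```

Request:
servo_tool(
  deltas=[
    [[0,0,0],0,4.5],
    [[0,0,0],0,4.5],
    [[0,0,0],0,4.5],
    [[0,0,0],0,4.5],
    [[0,0,-1],0,4.5],
    [[0,0,-2],0,4.5],
    [[0,0,-2],0,4.5],
    [[0,0,-1],0,4.5],
  ],
)

```text
clock: 7.53
position: [0.4486, 0.0447, 0.1715]
ee_rot: [1.0, 0.002, -0.009, -0.007]
ft_force: [-0.0, -0.5, 1.3]
grip_width: 0.524
```

Request:
servo_tool(
  deltas=[
    [[0,2,-1],0,4.5],
    [[0,3,0],0,4.5],
    [[0,3,0],0,4.5],
    [[0,3,0],0,4.5],
    [[0,2,0],0,4.5],
    [[0,1,0],0,4.5],
    [[0,0,0],0,4.5],
  ],
)

```text
clock: 8.12
position: [0.4516, -0.0997, 0.1862]
ee_rot: [1.0, 0.005, -0.005, -0.006]
ft_force: [0.5, -0.3, 0.2]
grip_width: 0.522
```

```bash
cat > look.py <<'E'
from m import *
s=telemetry.get_obs(); print(np.round(s['position'],4),s['clock'])
def look(tag,items,img='scene'):
    for n in ('scene','top'):
        im,d=eyes.camera(n)
        if n==img: cv2.imwrite(f'pics/{tag}.png',cv2.resize(im[120:380,180:500] if n=='scene' else im[120:300,150:470],None,fx=2.3,fy=2.3))
        for k,c,z,r in items: rep(k,n,d,c,z,r)
E
python3 - <<'E'
from look import *
look('a1',[('muglid',(.448,.046),.107,.054),('dlid',(.45,-.1),.06,.08),('dish',(.382,.22),.06,.085),('bowl',(.389,-.272),.061,.08)])
E
```

```text
[ 0.4516 -0.0997  0.1862] 8.1167
muglid scene 1717 circ 447.3 45.5 r 50.2 rect [447.3  45.1] [96.1 97.2] 54.4 z 106.5
dlid scene 1973 circ 444.6 -96.6 r 72.7 rect [445.7 -97. ] [105.1 106.1] 9.2 z 59.4
dish scene 776 circ 381.1 221.4 r 64.1 rect [380.6 220.8] [95.3 93.1] 19.1 z 58.5
bowl scene 387 circ 386.8 -270.0 r 62.0 rect [ 385.7 -269.9] [120.4 120.4] 54.4 z 57.9
muglid top 1374 circ 451.0 43.0 r 48.8 rect [451.2  42.6] [95.7 95.7] 1.5 z 106.6
dlid top 192 circ 449.1 -57.6 r 46.6 rect [448.9 -51.6] [92.9 19.1] 1.3 z 59.6
dish top 359 circ 382.9 219.5 r 63.4 rect [383.2 218.6] [91.9 93. ] 19.2 z 58.5
bowl top 181 circ 390.8 -275.1 r 60.3 rect [ 388.3 -289.1] [ 91.4 118.9] 78.7 z 59.6
```

View pics/a1.png

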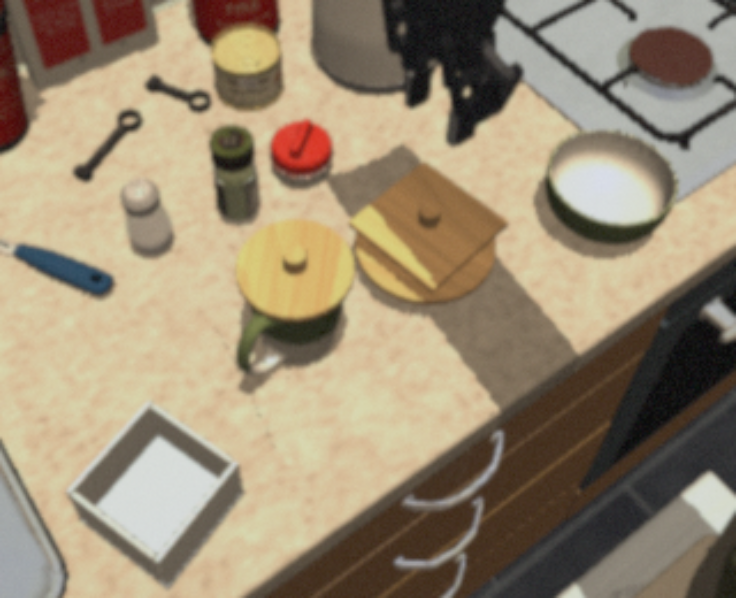

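The mug lid sits flat on the mug, with its knob at (295,260) in the crop. The square lid is next, with its knob at (430,215).

Request:
servo_tool(
  deltas=[
    [[-0.3,0,1],0,4.5],
    [[0,0,2],0,4.5],
    [[0,0,2],0,4.5],
    [[0,0,2],0,4.5],
    [[0,0,1.5],0,4.5],
    [[0,0,1],0,4.5],
    [[0,0,0],0,4.5],
    [[0,0,0],0,4.5],
  ],
)

```text
clock: 8.88
position: [0.4472, -0.0831, 0.0851]
ee_rot: [1.0, 0.015, -0.004, -0.008]
ft_force: [0.4, -0.1, 0.5]
grip_width: 0.528
```

Request:
servo_tool(
  deltas=[
    [[0.1,1.2,0],0.02,4.5],
    [[0,0.3,0],0,4.5],
    [[0,0,0],0,4.5],
    [[0,0,0],0,4.5],
  ],
)

```text
clock: 9.22
position: [0.4502, -0.099, 0.0872]
ee_rot: [1.0, 0.004, -0.003, -0.007]
ft_force: [-0.6, -0.6, -0.0]
grip_width: 0.527
```

Request:
servo_tool(
  deltas=[
    [[-0.1,0,1],0,4.5],
    [[0,0,0.8],0,4.5],
    [[0,0,0.3],0,4.5],
    [[0,0,0],0,4.5],
    [[0,0,0],0,4.5],
  ],
)

```text
clock: 9.63
position: [0.4493, -0.099, 0.0645]
ee_rot: [1.0, 0.004, -0.002, -0.007]
ft_force: [-0.3, -0.1, 0.4]
grip_width: 0.527
```

Request:
servo_tool(
  deltas=[
    [[0,0,0],0,1.0],
    [[0,0,0],0,1.0],
    [[0,0,0],0,1.0],
    [[0,0,0],0,1.0],
    [[0,0,0],0,1.0],
    [[0,0,0],0,1.0],
    [[0,0,-1],0,1.0],
    [[0,0,-2],0,1.0],
    [[0,0,-2],0,1.0],
    [[0,0,0],0,1.0],
    [[0,0,0],0,1.0],
  ],
)

```text
clock: 10.55
position: [0.4489, -0.0989, 0.1183]
ee_rot: [1.0, 0.005, -0.003, -0.007]
ft_force: [-0.3, -1.0, -2.1]
grip_width: 0.212
```

Request:
servo_tool(
  deltas=[
    [[0,0,-1.5],0,1.0],
    [[0,0,-2.5],0,1.0],
    [[0,0,-2.5],0,1.0],
    [[0,0,-2],0,1.0],
    [[0,0,-1],0,1.0],
    [[0,0,0],0,1.0],
    [[0,0,0],0,1.0],
    [[0,0,0],0,1.0],
  ],
)

```text
clock: 11.22
position: [0.447, -0.0998, 0.2133]
ee_rot: [1.0, 0.005, -0.005, -0.008]
ft_force: [-0.2, -0.2, -1.1]
grip_width: 0.21
```

```bash
python3 - <<'E'
from look import *
z=telemetry.get_obs()['position'][2]-.0045
look('a2',[('held',(.449,-.1),z,.08),('blid',(.45,-.1),.03,.08)])
E
```

```text
[ 0.447  -0.0998  0.2133] 11.2167
held scene 1900 circ 442.2 -96.6 r 71.1 rect [444.2 -97.6] [105.5 107. ] 9.3 z 208.2
blid scene 2394 circ 445.4 -96.6 r 67.3 rect [445.4 -96.1] [130.8 131.3] 54.4 z 29.4
held top 246 circ 448.7 -59.2 r 44.4 rect [448.6 -53.2] [88.4 20.6] 1.2 z 208.3
blid top 216 circ 442.5 -52.3 r 44.2 rect [441.2 -44.2] [88.4 19.5] 8.9 z 29.7
```

View pics/a2.png

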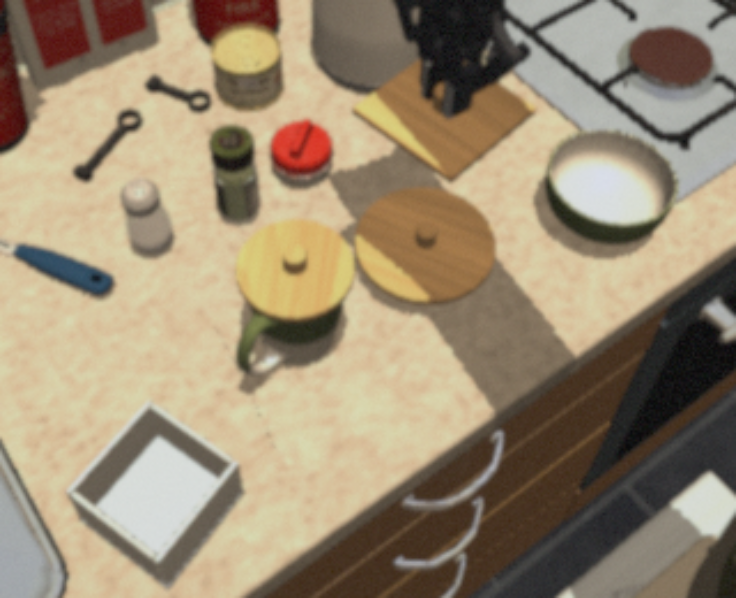

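The square lid is held level at about (445,110) in the crop. The bowl lid remains at (425,245).

Request:
servo_tool(
  deltas=[
    [[-0.2,-1,0],0,1.0],
    [[-0.5,-2.5,0],0,1.0],
    [[-0.6,-3,0],0,1.0],
    [[-0.7,-3.5,0],0,1.0],
    [[-0.7,-3.5,0],0,1.0],
    [[-0.7,-3.5,0],0,1.0],
    [[-0.7,-3.5,0],0,1.0],
    [[-0.6,-3,0],0,1.0],
    [[-0.6,-2.5,0],0,1.0],
    [[-0.4,-1.5,0],0,1.0],
    [[0,0,0],0,1.0],
    [[0,0,0],0,1.0],
  ],
)

```text
clock: 12.32
position: [0.3749, 0.1931, 0.211]
ee_rot: [1.0, 0.006, -0.012, -0.009]
ft_force: [-0.4, -0.9, -0.6]
grip_width: 0.207
```

Request:
servo_tool(
  deltas=[
    [[0.3,-1.2,0],0,1.0],
    [[0.3,-0.8,0.5],0,1.0],
    [[0,0,1.5],-0.06,1.0],
    [[0,0,2],-0.06,1.0],
    [[0,0,2],-0.05,1.0],
    [[0,0,1.5],0,1.0],
    [[0,0,0.5],0,1.0],
    [[0,0,0],0,1.0],
    [[0,0,0],0,1.0],
  ],
)

```text
clock: 13.07
position: [0.3786, 0.2089, 0.1252]
ee_rot: [0.996, 0.09, -0.013, -0.009]
ft_force: [0.0, 0.1, -1.1]
grip_width: 0.21
```

Request:
servo_tool(
  deltas=[
    [[0.5,-0.9,0],0,1.0],
    [[0,-0.1,1],0,1.0],
    [[0,0,0.7],0,1.0],
    [[0,0,0],0,1.0],
    [[0,0,0],0,1.0],
  ],
)

```text
clock: 13.48
position: [0.3829, 0.2186, 0.1088]
ee_rot: [0.996, 0.088, -0.012, -0.008]
ft_force: [-0.5, -0.4, -0.3]
grip_width: 0.21
```

```bash
python3 - <<'E'
from look import *
z=telemetry.get_obs()['position'][2]-.0045
look('a3',[('held',(.382,.22),z,.08)])
E
```

```text
[0.3829 0.2186 0.1088] 13.4833
held scene 2711 circ 381.9 218.3 r 71.7 rect [382.1 218.4] [105.5 104.9] 18.5 z 104.7
held top 1014 circ 391.0 193.2 r 57.3 rect [391.3 194.9] [103.8  59.5] 18.8 z 103.8
```

View pics/a3.png

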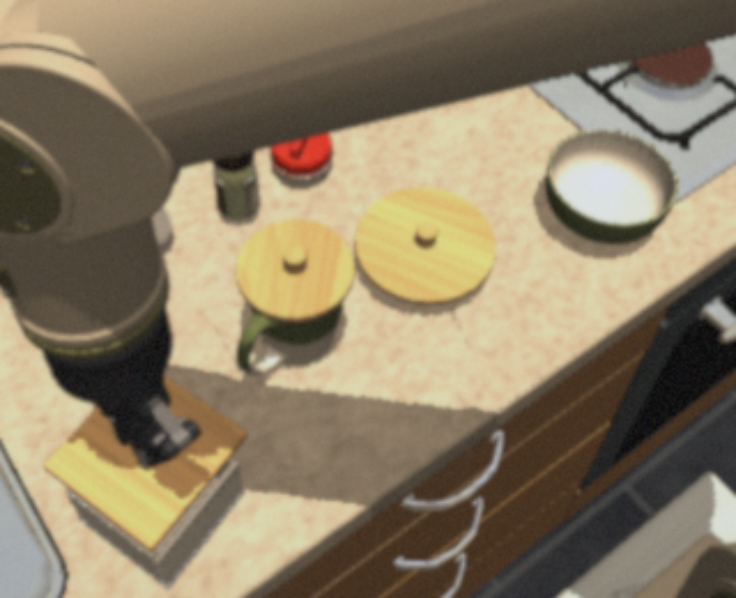

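The lid is over the dish at about (145,465) in the crop, square with it to 0.7° and 3 mm off. I'll lower it.

Request:
servo_tool(
  deltas=[
    [[-0.1,-0.25,0.3],0,1.0],
    [[0,0,0.8],0,1.0],
    [[0,0,0.8],0,1.0],
    [[0,0,0.7],0,1.0],
    [[0,0,0.4],0,1.0],
    [[0,0,0],0,1.0],
    [[0,0,0],0,1.0],
  ],
)

```text
clock: 14.17
position: [0.3805, 0.221, 0.0758]
ee_rot: [0.996, 0.088, -0.011, -0.008]
ft_force: [-0.7, 0.0, -1.2]
grip_width: 0.213
```

Request:
servo_tool(
  deltas=[
    [[0,0,0.25],0,1.0],
    [[0,0,0.2],0,1.0],
    [[0,0,0.1],0,1.0],
    [[0,0,0],0,1.0],
  ],
)

```text
clock: 14.5
position: [0.3805, 0.2213, 0.0725]
ee_rot: [0.996, 0.088, -0.012, -0.006]
ft_force: [0.8, -1.2, -0.4]
grip_width: 0.208
```

Request:
servo_tool(
  deltas=[
    [[0,0,0],0,4.5],
    [[0,0,0],0,4.5],
    [[0,0,0],0,4.5],
    [[0,0,0],0,4.5],
    [[0,0,-1],0,4.5],
    [[0,0,-2.5],0,4.5],
    [[0,0,-3],0.06,4.5],
    [[0,0,-2.5],0.06,4.5],
    [[0,0,-1],0.06,4.5],
    [[0,0,0],0,4.5],
  ],
)

```text
clock: 15.33
position: [0.3821, 0.2215, 0.1791]
ee_rot: [1.0, -0.004, -0.013, -0.006]
ft_force: [-0.3, 0.8, -0.7]
grip_width: 0.532
```

Next is the bowl lid at about (447,-98): dx +0.065, dy -0.32.

Request:
servo_tool(
  deltas=[
    [[0.3,1.5,-1],0,4.5],
    [[0.7,3,0],0,4.5],
    [[0.7,3.5,0],0,4.5],
    [[0.7,3.5,0],0,4.5],
    [[0.7,3.5,0],0,4.5],
    [[0.7,3.5,0],0,4.5],
    [[0.7,3.5,0],0,4.5],
    [[0.7,3,0],0,4.5],
    [[0.6,2.5,0],0,4.5],
    [[0.3,1.2,0],0,4.5],
    [[0,0,0],0,4.5],
    [[0,0,0],0,4.5],
  ],
)

```text
clock: 16.33
position: [0.4438, -0.0752, 0.1812]
ee_rot: [1.0, 0.012, -0.013, -0.007]
ft_force: [0.6, 0.8, 0.8]
grip_width: 0.526
```

```bash
python3 - <<'E'
from look import *
look('a4',[('dlid',(.382,.22),.068,.08),('blid',(.447,-.098),.03,.08),('muglid',(.448,.046),.107,.054)])
E
```

```text
[ 0.4438 -0.0752  0.1812] 16.3333
dlid scene 3523 circ 381.0 221.0 r 72.6 rect [380.3 221.1] [106.  104.5] 18.3 z 68.2
blid scene 2386 circ 445.4 -96.6 r 67.3 rect [445.4 -96.1] [130.8 131.3] 54.4 z 29.3
muglid scene 1720 circ 447.5 45.4 r 50.0 rect [447.3  45.1] [96.1 97.1] 54.4 z 106.5
dlid top 1926 circ 382.8 218.8 r 72.5 rect [382.2 219.2] [103.9 104.5] 18.5 z 67.6
blid top few 0
muglid top 1378 circ 451.0 43.0 r 48.8 rect [451.2  42.6] [95.7 95.7] 1.5 z 106.7
```

View pics/a4.png

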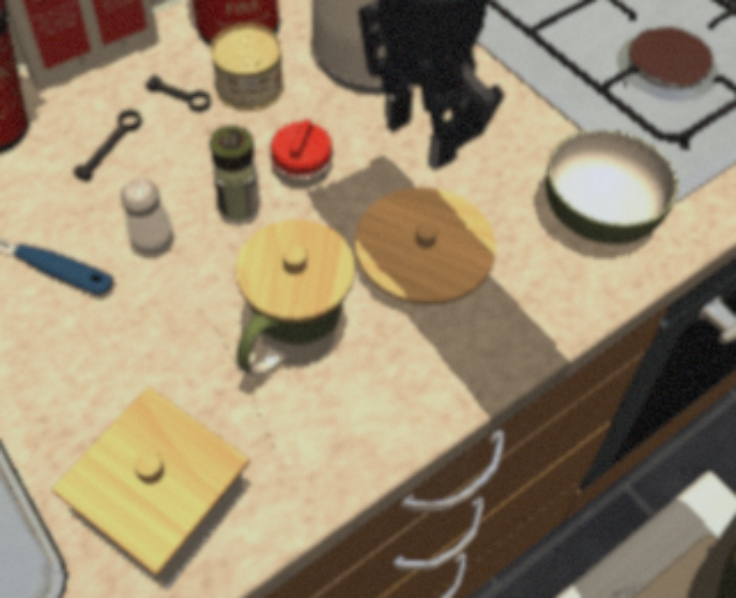

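The dish lid is flat and square on its dish, with its knob at (150,467) in the crop. The bowl lid's knob is at (427,235).

Request:
servo_tool(
  deltas=[
    [[0.2,1.3,0],0.02,4.5],
    [[0.1,0.8,1],0,4.5],
    [[0,0,2],0,4.5],
    [[0,0,2.5],0,4.5],
    [[0,0,2.5],0,4.5],
    [[0,0,1.5],0,4.5],
    [[0,0,0.7],0,4.5],
    [[0,0,0],0,4.5],
    [[0,0,0],0,4.5],
  ],
)

```text
clock: 17.18
position: [0.4454, -0.0931, 0.073]
ee_rot: [1.0, 0.006, -0.012, -0.006]
ft_force: [-0.4, -0.1, 0.1]
grip_width: 0.527
```

Request:
servo_tool(
  deltas=[
    [[0.1,0.5,0],0,4.5],
    [[0,0,1],0,4.5],
    [[0,0,1.3],0,4.5],
    [[0,0,1],0,4.5],
    [[0,0,0.4],0,4.5],
    [[0,0,0],0,4.5],
    [[0,0,0],0,4.5],
  ],
)

```text
clock: 17.77
position: [0.4489, -0.0997, 0.0366]
ee_rot: [1.0, 0.006, -0.008, -0.005]
ft_force: [0.2, -0.4, 0.5]
grip_width: 0.528
```

Request:
servo_tool(
  deltas=[
    [[0,-0.1,0.2],0,4.5],
    [[0,0,0],0,1.0],
    [[0,0,0],0,1.0],
    [[0,0,0],0,1.0],
    [[0,0,0],0,1.0],
    [[0,0,0],0,1.0],
    [[0,0,0],0,1.0],
    [[0,0,-1],0,1.0],
    [[0,0,-2],0,1.0],
    [[0,0,-2.5],0,1.0],
    [[0,0,-2.5],0,1.0],
    [[0,0,-1],0,1.0],
  ],
)

```text
clock: 18.77
position: [0.4488, -0.0982, 0.1289]
ee_rot: [1.0, 0.007, -0.01, -0.006]
ft_force: [0.9, -0.6, -0.6]
grip_width: 0.208
```

Request:
servo_tool(
  deltas=[
    [[0,0,-1.5],0,1.0],
    [[-0.4,1,-1],0,1.0],
    [[-0.8,2.2,0],0,1.0],
    [[-0.9,2.5,0],0,1.0],
    [[-0.9,2.5,0],0,1.0],
    [[-0.9,2.5,0],0,1.0],
    [[-0.9,2.2,0],0,1.0],
    [[-0.6,1.5,0],0,1.0],
    [[-0.3,0.8,0],0,1.0],
    [[0,0,0],0,1.0],
    [[0,0,0],0,1.0],
    [[0,0,0],0,1.0],
  ],
)

```text
clock: 19.77
position: [0.3942, -0.2552, 0.1603]
ee_rot: [1.0, 0.009, -0.006, -0.004]
ft_force: [0.6, 0.2, -0.7]
grip_width: 0.205
```

```bash
python3 - <<'E'
from look import *
s=telemetry.get_obs(); z=s['position'][2]-.0045; print(s['ee_rot'],s['grip_width'])
look('a5',[('held',s['position'][:2],z,.08)])
E
```

```text
[ 0.3942 -0.2552  0.1603] 19.7667
[ 0.99992841  0.00916379 -0.00649466 -0.00412616] 0.2051468556200806
held scene 2091 circ 394.1 -249.8 r 69.3 rect [ 392.1 -248.1] [131.6 131.6] 11.4 z 154.1
held top 1445 circ 396.6 -251.9 r 65.1 rect [ 396.7 -224.8] [ 71.3 129.2] 89.8 z 154.4
```

View pics/a5.png

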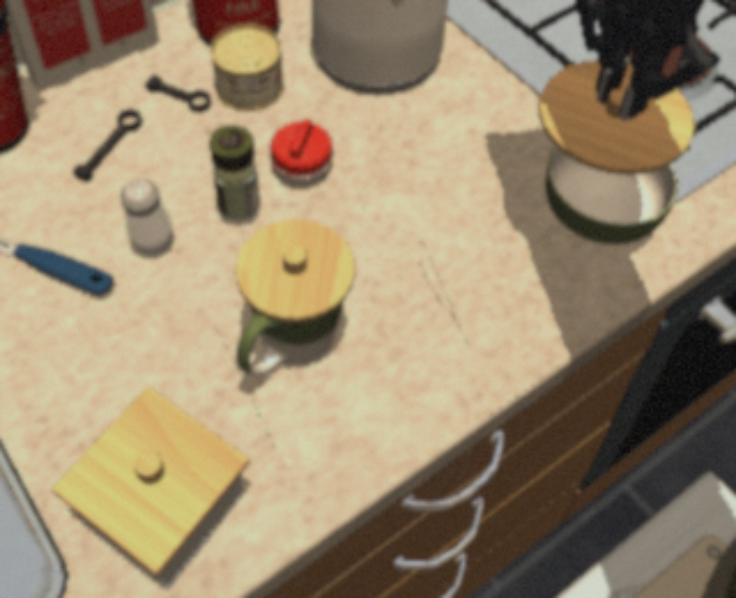

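The bowl lid is held above the bowl at about (617,110) in the crop. It still needs about 2 cm toward -y.

Request:
servo_tool(
  deltas=[
    [[-0.3,1.0,0],0,1.0],
    [[-0.2,0.6,0],0,1.0],
    [[0,0,1],0,1.0],
    [[0,0,1.5],0,1.0],
    [[0,0,1.2],0,1.0],
    [[0,0,0.6],0,1.0],
    [[0,0,0],0,1.0],
    [[0,0,0],0,1.0],
  ],
)

```text
clock: 20.53
position: [0.3897, -0.2706, 0.1135]
ee_rot: [1.0, 0.011, -0.006, -0.004]
ft_force: [0.2, -0.2, -0.9]
grip_width: 0.211
```

```bash
python3 - <<'E'
from look import *
s=telemetry.get_obs(); z=s['position'][2]-.0055; print(s['ee_rot'],s['grip_width'])
look('a6',[('held',s['position'][:2],z,.08)])
E
```

```text
[ 0.3897 -0.2706  0.1135] 20.5333
[ 0.99990611  0.01145377 -0.00622263 -0.00422648] 0.21102207898786343
held scene 1905 circ 388.6 -266.6 r 68.4 rect [ 387.4 -263.9] [131.2 129.9] 8.1 z 107.0
held top 1330 circ 391.4 -269.5 r 65.5 rect [ 390.4 -241.9] [130.3  72.8] 1.8 z 107.6
```

Request:
servo_tool(
  deltas=[
    [[0,0.4,0.4],0,1.0],
    [[0,0,0.9],0,1.0],
    [[0,0,0.9],0,1.0],
    [[0,0,0.8],0,1.0],
    [[0,0,0.4],0,1.0],
    [[0,0,0],0,1.0],
    [[0,0,0],0,1.0],
  ],
)

```text
clock: 21.22
position: [0.3902, -0.2754, 0.0772]
ee_rot: [1.0, 0.011, -0.005, -0.003]
ft_force: [0.4, -0.0, -0.4]
grip_width: 0.209
```

Request:
servo_tool(
  deltas=[
    [[0,0,0.25],0,1.0],
    [[0,0,0.2],0,1.0],
    [[0,0,0.1],0,1.0],
    [[0,0,0],0,1.0],
  ],
)

```text
clock: 21.55
position: [0.3917, -0.2765, 0.0751]
ee_rot: [1.0, 0.011, -0.004, -0.002]
ft_force: [0.2, 0.8, -0.7]
grip_width: 0.204
```

Request:
servo_tool(
  deltas=[
    [[0,0,0.1],0,1.0],
    [[0,0,0],0,4.5],
    [[0,0,0],0,4.5],
    [[0,0,0],0,4.5],
    [[0,0,0],0,4.5],
    [[0,0,-1],0,4.5],
    [[0,0,-2.5],0,4.5],
    [[0,0,-3],0,4.5],
    [[0,0,-3],0,4.5],
    [[0,0,-1],0,4.5],
    [[0,0,0],0,4.5],
  ],
)

```text
clock: 22.47
position: [0.3925, -0.2757, 0.1858]
ee_rot: [1.0, 0.012, -0.004, -0.002]
ft_force: [0.2, 0.8, 0.1]
grip_width: 0.53
```

Request:
servo_tool(
  deltas=[
    [[0,1.5,-1],0,4.5],
    [[0,3,0],0,4.5],
    [[0,3,0],0,4.5],
    [[0,3,0],0,4.5],
    [[0,3,0],0,4.5],
    [[0,3,0],0,4.5],
    [[0,2,0],0,4.5],
    [[0,1,0],0,4.5],
    [[0,0,0],0,4.5],
  ],
)

```text
clock: 23.22
position: [0.3967, -0.4765, 0.189]
ee_rot: [1.0, 0.014, -0.007, -0.003]
ft_force: [-0.8, 1.2, -0.3]
grip_width: 0.531
```

```bash
python3 - <<'E'
from look import *
look('a7',[('blid',(.389,-.272),.069,.08),('dlid',(.382,.22),.068,.08),('muglid',(.448,.046),.107,.054),('jar',(.597,.013),.105,.05),('timer',(.605,-.069),.052,.05)])
for n in ('scene','top'):
    im,d=eyes.camera(n); P=cloud(n,d)
    for k,c,z,r in (('b',(.389,-.272),.069,.06),('d',(.382,.22),.068,.045),('m',(.448,.046),.107,.042)):
        m=(d>0)&(abs(P[...,2]-z)<.009)&(np.hypot(P[...,0]-c[0],P[...,1]-c[1])<r)&(np.hypot(P[...,0]-c[0],P[...,1]-c[1])>.02)
        Q=P[m]; s=np.linalg.lstsq(np.c_[Q[:,:2]-c,np.ones(len(Q))],Q[:,2],rcond=None)[0]; print(n,k,len(Q),'slope',s[:2].round(3),'z',s[2].round(4))
    # bowl wall under lid / mug wall hue check
    for k,c,lo,hi in (('bowl',(.389,-.272),.03,.055),('mug',(.448,.046),.03,.09),('dish',(.382,.22),.02,.055)):
        m=(d>0)&(P[...,2]>lo)&(P[...,2]<hi)&(np.hypot(P[...,0]-c[0],P[...,1]-c[1])<.08); print(n,k,m.sum(),P[m].mean(0).round(3) if m.any() else '')
        if k=='bowl' or k=='mug' or k=='dish':
            o=np.load(n+'0.npz')['d']; Po=cloud(n,o); mo=m&(o>0); print('   moved wall depth diff mm',np.median(np.linalg.norm(P[mo]-Po[mo],axis=1)).round(4) if mo.any() else '')
E
```

```text
[ 0.3967 -0.4765  0.189 ] 23.2167
blid scene 2221 circ 389.7 -273.0 r 67.4 rect [ 390.  -272.5] [130.4 132.1] 54.4 z 68.2
dlid scene 3530 circ 381.0 221.0 r 72.6 rect [380.3 221.1] [106.1 104.5] 18.3 z 68.2
muglid scene 1713 circ 447.3 45.5 r 50.2 rect [447.3  45.1] [96.1 97.2] 54.4 z 106.6
jar scene 257 circ 595.2 14.7 r 22.6 rect [595.1  14.6] [40.2 41.8] 54.4 z 104.2
timer scene 77 circ 606.1 -67.1 r 24.1 rect [605.6 -67.5] [10.7 48.1] 38.0 z 49.6
blid top 2406 circ 394.1 -276.6 r 65.9 rect [ 394.2 -277. ] [129.1 129.4] 45.7 z 68.7
dlid top 1929 circ 382.4 220.1 r 71.5 rect [382.2 219.2] [103.9 104.5] 18.5 z 67.5
muglid top 1370 circ 450.9 43.1 r 48.7 rect [451.2  42.6] [95.7 95.7] 1.5 z 106.7
jar top 241 circ 599.5 12.2 r 20.7 rect [599.7  11.9] [41.2 38.5] 27.7 z 105.0
timer top 96 circ 609.2 -70.1 r 27.0 rect [609.9 -70.1] [41.1 44.3] 56.4 z 49.4
scene b 1643 slope [-0. -0.] z 0.0683
scene d 1688 slope [-0.002  0.006] z 0.0683
scene m 994 slope [ 0.001 -0.004] z 0.1067
scene bowl 313 [ 0.363 -0.232  0.043]
   moved wall depth diff mm 0.0016
scene mug 538 [0.418 0.072 0.063]
   moved wall depth diff mm 0.0014
scene dish 213 [0.339 0.211 0.031]
   moved wall depth diff mm 0.0014
top b 1818 slope [0.003 0.   ] z 0.0688
top d 933 slope [0.004 0.003] z 0.0676
top m 814 slope [ 0.005 -0.008] z 0.1067
top bowl 0 
   moved wall depth diff mm 
top mug 39 [0.424 0.107 0.07 ]
   moved wall depth diff mm 0.0023
top dish 26 [0.395 0.175 0.026]
   moved wall depth diff mm 0.0025
```

View pics/a7.png

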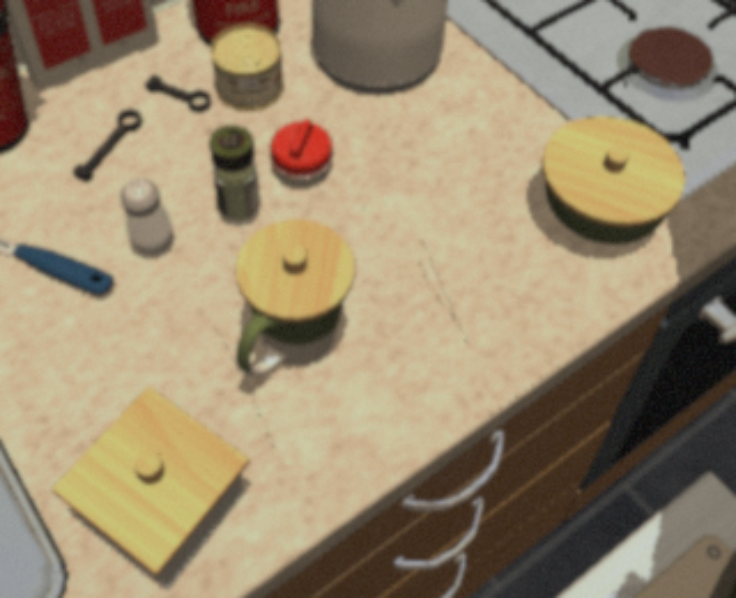

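All three lids lie flat, at (613,170), (295,265) and (150,480) in the crop. Each is level, centred to about 4 mm, and its vessel hasn't moved. The arm is clear, so I'll hand in.

```bash
python3 -c "
from workcell import order; print(order.hand_in())"
```

```text
the job is handed in; nothing more can be done
None
```

All three lids are on their own vessels and the job is handed in at about 23 s of the 83 s allowed. I lifted each lid by its knob and lowered it onto its vessel in the order mug, dish, bowl. The dish lid was turned about 10° to match its dish.

Last checks from both cameras:

| Lid | Plate top height (measured / expected) | Tilt | Offset from mouth |
|---|---|---|---|
| Mug | 106.7 / 107 mm | under 0.01 rad | about 3 mm |
| Dish | about 68 / 68 mm | under 0.01 rad | about 1 mm |
| Bowl | 68–69 / 69 mm | under 0.01 rad | about 3–4 mm |

- **Dish lid angle:** it sits about 1° off square with the dish.
- **Vessels:** the parts of the walls still visible showed no movement beyond about 2 mm noise.
- **Spice jar and timer:** the jar is unmoved. The timer reads within about 3 mm of its first position, which is within the scatter of its few pixels.
- **Arm:** it was clear of everything, with the gripper open, when I handed in.
- **Disagreements:** the two cameras differ by about 2–4 mm in position. The force readings were too noisy to show contact, so I judged seating from the tool height and the depth images.

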